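# Put away the gingerbread tools

### The arm

A 6-joint arm with a two-finger parallel gripper is mounted at the origin on the work surface. World frame = base frame: x ahead of the robot, y to its left, z up, the work surface at z = 0. Lengths are in mm, angles in rad, forces in N, time in s.
With the tool pointing down it reaches from about 350 to 775 mm from the base axis. Payload 7.3 kg.
Tool frame: the origin (TCP) lies on the centre line of the jaws, within the pads' length; the fingertips stand 14 mm ahead of it and the grasp point (between the pads) lies 5 mm behind it; z points along the fingers, y is the line along which they close (so a half turn about z gives the same grasp; the last joint's range is limited). The gripper opens to 92 mm and grips with 3 to 60 N. Pads are 19 mm wide; open, the fingers measure 130 mm over their backs; the gripper's body (75 mm by 190 mm) begins 47 mm behind the grasp point.
Start: joints at [1.079, 0.342, 1.524, -0, 1.275, -0.146], TCP at [177.934, 493.946, 240.741] pointing down, gripper open.
Joint ranges: [-2.53, 2.53], [-0.77, 2.02], [0.04, 2.7], [-1, 4.14], [0.28, 2.66], [-3.11, 3.11]. Speed limits (rad/s): [2.57, 2.57, 3.14, 3.14, 3.14, 3.14].

### API

Orientations are given as [roll, pitch, yaw] about the fixed x, y, z axes, in that order (R = Rz(yaw) Ry(pitch) Rx(roll)).
In Python, from plant import get_obs, capture, bot, spot_in, trace, pinpoint gives the robot as it stands.
- The arm moves only by the tool play_rows, never from a script. Its argument "rows" is a list of rows, each a list of 2 entries, a list of its own where there are three numbers: the shift along the world's x, y, z in units of 3 cm (1.0 is 3 cm), then the turn, a rotation vector about the world's x, y, z in units of 8 degrees (1.0 is 8 degrees). A call has 1 to 12 rows; each row shifts and turns the commanded pose from where the row before left it; what a row does not reach is not made up. A row lasts 1/8 s, in which the tool goes at most 62.5 mm and 10.7 degrees, less where a joint would pass 70% of its speed; a pose out of reach is approached as far as the arm can. A call with a number of a shift or a turn outside -1 to 1 is refused whole. A call with a gripper value outside its range is refused whole. "hand" is the opening, from -1 (shut) to 1 (fully open), set as the call begins (left out, the last holds). The fingers move at their own pace and stop on an object; the grip force is fixed at half the most. Time passes only in rows, so rows that do not move let the fingers close. It gives the time, the measured TCP pose, the force, the opening and the grip force at its end, in the units of the state.
- get_obs(): the state, without advancing time (a new reading comes with each control period).
- capture(name): name is "scene" or "top"; returns a dict with "frame" (400x640x3 uint8, red, green, blue), "fov_y" (degrees; the focal length in pixels is half the picture's height over the tangent of half this angle, whatever the lens; pixels are square), "cx", "cy" (the principal point, pixels), "dist" ([k1, k2, p1, p2, k3] as OpenCV has them; the pictures are not rectified), "rvec" (rotation vector, rad) and "tvec" (3), from world to camera coordinates, as OpenCV has them. Camera axes: x right, y down, z forward; pixel columns grow to the right and rows downward; lengths in mm; the calibration is good to about 2 mm. A picture is of the moment at which its call begins. There is no depth.
- bot.close_job(): hands the job in; it is judged then, once.
Trained networks look in the newest picture that a camera, given by its name, has taken for a name from the list of things; names that differ only in an ending like _2 or _b are one class to them, and where a whole thing is asked for, a point or a joint stands for the part that bears it (a point fixed in the world has none). Each returns a list of dicts, best first, with "p" (0 to 1); they miss things now and then, are a little off and sometimes report something else, mostly with a low value. They report only what shows in the picture. A call takes as long as a camera call. They do not tell look-alikes from the thing itself.
- spot_in(query, camera): "at" ([row, column] in pixels, amid what is visible of it).
- trace(query, camera): "mask" (400x640 bool, what is visible of it) and "at" ([row, column] in pixels, amid what is visible of it).
- pinpoint(query, camera): "at" ([row, column] in pixels: a listed point, or the origin of a listed thing).
The state is a dict: "time": time; "joint_positions": joint angles; "dq": joint speeds; "tau": joint torques, N m; "tool_pos": TCP position; "tcp_rot": TCP orientation; "contact_force": force on the tool from outside, world axes, zero at the start; "moment": the same for the moment, N m; "grip_width": finger opening in mm; "finger_force": force on a finger pad.
Only numpy, scipy, OpenCV 4.12 (cv2) and the standard library are available. Lean on these libraries where they do the work, as an engineer would, in place of code of your own. Each camera call takes 0.05 s, during which the arm holds its last target. There are 200 camera calls.

### The job

Put the wooden tools away after the gingerbread class: lay one rolling pin in each lane of the rolling-pin tray, and lay each carved mould flat, carved face up, in the compartment of the mould tray that is cut to its length. Leave the honey jar, the bowl and the gingerbread where they are.

Things in the scene. Friction and masses are not known exactly. Their poses are not given: they have to be found in the camera images.
- pin_a: small turned rolling pin of light wood, 160 mm long, loose, lying on the table: barrel 36 mm in diameter and 94 mm long in the middle, slimmer handles (21 mm in diameter) at both ends. Origin at its centre on its axis, 18 mm above what it lies on; its x axis runs along the pin; it may be rolled to any angle about x. 0.12 kg
- pin_b: second rolling pin, the same as pin_a
- mould_long: the longer carved mould: a light wood block 130 mm long (its x), 60 mm wide (its y), 30 mm thick (its z), loose, lying on the table carved face up; the shallow carving is in the top face. Origin at the centre of its underside, z up out of the carved face. 0.14 kg
- mould_short: the shorter carved mould: like mould_long but 95 mm long (x), 60 mm wide (y), 30 mm thick (z). Origin at the centre of its underside
- pin_tray: rolling-pin tray of brown wood, fixed, 140 mm (x) by 196 mm (y), floor 6 mm thick. Two lanes side by side, each 58 mm wide (x) and 180 mm long (y), centred at x = -33 and +33 mm; the long walls and the rib between the lanes, 8 mm thick, stand 14 mm above the table, the 8 mm end walls (both ends in y) 34 mm. Origin at the centre of its underside, on the table
- pin_tray_floor (a point): centre of the rolling-pin tray's floor, 6 mm above the table (under the rib); same axes as the tray
- mould_tray: mould tray of medium-brown wood, fixed to the table, 88 mm in its x by 273 mm in its y, floor 6 mm thick, 8 mm thick walls that stand 14 mm above the table. Two compartments end to end along y, both 72 mm wide (x): one 142 mm long (y), one 107 mm long (y), with a wall between. Origin at the centre of its underside
- long_place (a point): centre of the floor of the mould tray's 142 mm compartment, 6 mm above the table; at y = -57.5 mm of the tray; same axes as the tray
- short_place (a point): centre of the floor of the mould tray's 107 mm compartment, 6 mm above the table; at y = +75 mm of the tray; same axes as the tray
- honey_jar: bystander: jar of honey, 68 mm in diameter, 90 mm high, loose; origin at the centre of its underside
- bowl: bystander: white bowl, 120 mm across the rim, 55 mm high, loose; origin at the centre of its underside
- gingerbread: bystander: dark brown gingerbread loaf, 140 mm (x) by 100 mm (y), 40 mm high, loose; origin at the centre of its underside
There are look-alikes about, which are no part of the job. What is shaped like the mould_long but blue is not meant. Leave any orange look-alike of the pin_a alone.

How it is judged:
By the outcome, as a careful person would: the job done as asked, in the order asked, and still so for the second after the job is handed in, with the robot touching nothing.
It also fails if it takes over 72 s, if anything falls off the work surface, if the arm or the gripper's body presses on something with over 40 N, if the wrist force passes 120 N, or if a joint passes its speed limit or range.

## Working session

There is one attempt and no reset: what is moved stays moved. The work goes in short steps, Python scripts to look and compute and a tool call to move; the robot and the scene stay as the last step left them, time stands still between calls to the robot, and variables do not carry over. Pictures are saved under pics/ and viewed, at most 10 in all, crops included, and the job is handed in when it is done.

Besides the shell and the picture viewer there is one more tool, called by a JSON object that holds its "fn" and its "kwargs". play_rows: Moves the arm, as the interface text tells. Shifts and turns lie within -1 to 1; 1 stands for 3 cm of shift or 8 degrees of turn. Its arguments: {"type":"object","properties":{"rows":{"type":"array"},"hand":{"type":"number"}},"required":["rows"]}

```bash
mkdir -p pics; python3 - <<'E'
from plant import *
import cv2
o=get_obs(); print(o['time'],o['tool_pos'],o['tcp_rot'],o['grip_width'])
for n in ("scene","top"):
    c=capture(n); cv2.imwrite(f"pics/{n}0.png",c["frame"][:,:,::-1])
    print(n,c["fov_y"],c["cx"],c["cy"],c["dist"],c["rvec"],c["tvec"])
    for q in ("pin_a","mould_long","mould_short","pin_tray","mould_tray","long_place","short_place","pin_tray_floor","honey_jar","bowl","gingerbread"):
        print(q,[(round(d["p"],2),[round(float(x)) for x in d["at"]]) for d in pinpoint(q,n)])
E
```

```text
0.0 [177.73367983 493.57014802 240.03810809] [-3.14001186e+00 -2.15494947e-04  2.79583948e+00] 92.0553257434961
scene 44.73418716383624 323.007436476638 207.37744332203718 [-0.0079683  0.         0.         0.         0.       ] [ 0.84723954  2.70634101 -0.84352443] [ 374.19029254 -158.75452478 1633.2699686 ]
pin_a [(0.96, [120, 276]), (0.92, [242, 350]), (0.9, [152, 283]), (0.62, [133, 338])]
mould_long [(0.9, [250, 441]), (0.87, [317, 451]), (0.65, [289, 396])]
mould_short [(0.97, [204, 309]), (0.4, [150, 282])]
pin_tray [(0.71, [298, 292])]
mould_tray [(0.83, [218, 240]), (0.69, [152, 282])]
long_place [(0.72, [204, 230]), (0.6, [141, 216])]
short_place [(0.96, [234, 250])]
pin_tray_floor [(0.78, [296, 290]), (0.68, [143, 218]), (0.65, [297, 293]), (0.37, [150, 286])]
honey_jar [(0.64, [296, 294]), (0.63, [368, 343])]
bowl [(0.96, [141, 219])]
gingerbread [(0.8, [363, 392]), (0.51, [205, 311])]
top 43.9591578069735 323.60684892520834 193.78397934731836 [0.02664981 0.         0.         0.         0.        ] [ 2.13534415 -2.16759616  0.13981183] [   1.44558777  459.21047787 1399.36394595]
pin_a [(0.91, [280, 423]), (0.89, [204, 284]), (0.82, [207, 422]), (0.75, [228, 474]), (0.52, [200, 353])]
mould_long [(0.89, [236, 169]), (0.79, [214, 224]), (0.75, [277, 226])]
mould_short [(0.77, [196, 353])]
pin_tray [(0.72, [130, 272])]
mould_tray [(0.61, [130, 376])]
long_place [(0.61, [133, 394]), (0.4, [133, 195])]
short_place [(0.58, [127, 351])]
pin_tray_floor [(0.97, [131, 275])]
honey_jar [(0.91, [132, 196])]
bowl [(0.89, [155, 485])]
gingerbread [(0.63, [173, 169])]
```

View pics/top0.png

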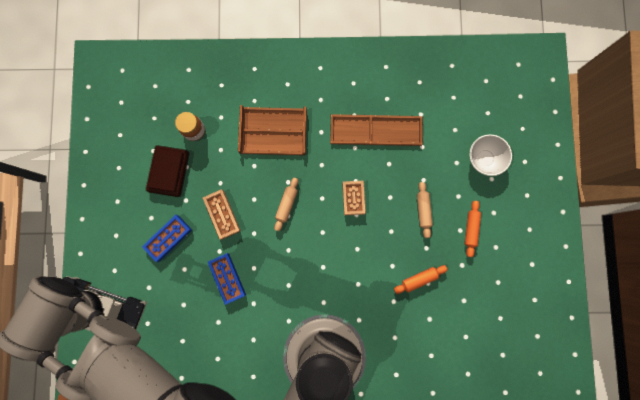

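View pics/scene0.png

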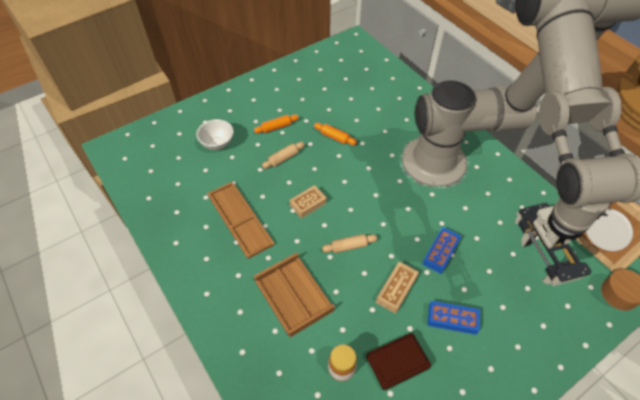

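The wooden candidates in the top view (row, col) are:
- **Pins:** the light ones at (204,287) and (210,425) are meant. The orange ones at (228,474) and (280,420) are look-alikes.
- **Moulds:** the wooden long one is at (214,221) and the short one at (198,353). The blue ones at (238,168) and (279,227) are look-alikes.
- **Trays:** the pin tray is at (131,273). The mould tray is at (130,376), with its longer compartment on the right (−y).

Next I fit the poses in both views and confirm them in an enlarged crop.

```bash
cat > lib.py <<'E'
import numpy as np, cv2
from plant import *
from scipy.optimize import minimize
def cam(n):
    c=capture(n); f=200/np.tan(np.radians(c["fov_y"])/2)
    c["K"]=np.array([[f,0,c["cx"]],[0,f,c["cy"]],[0,0,1.]]); return c
def proj(c,P): return cv2.projectPoints(np.float64(P).reshape(-1,3),c["rvec"],c["tvec"],c["K"],np.float64(c["dist"]))[0].reshape(-1,2)
def ray(c,rc,z):
    u=cv2.undistortPoints(np.float64([[rc[::-1]]]),c["K"],np.float64(c["dist"]))[0,0]
    R=cv2.Rodrigues(np.float64(c["rvec"]))[0]; o=-R.T@np.float64(c["tvec"]); d=R.T@[*u,1]
    return o+d*(z-o[2])/d[2]
def box(x0,x1,y0,y1,z0,z1): return np.array([[x,y,z] for x in(x0,x1) for y in(y0,y1) for z in(z0,z1)],float)
def cyl(x0,x1,r,zc=18):
    a=np.linspace(0,2*np.pi,24); return np.array([[x,r*np.cos(t),zc+r*np.sin(t)] for x in(x0,x1) for t in a])
S={"pin":[cyl(-47,47,18),cyl(-80,80,10.5)],"mould_long":[box(-65,65,-30,30,0,30)],"mould_short":[box(-47.5,47.5,-30,30,0,30)],
"pin_tray":[box(-70,70,-98,98,0,14),box(-70,70,-98,-90,0,34),box(-70,70,90,98,0,34)],"mould_tray":[box(-44,44,-136.5,136.5,0,14)]}
def parts(s,p,z=0):
    c,n=np.cos(p[2]),np.sin(p[2]); R=np.array([[c,-n,0],[n,c,0],[0,0,1]])
    return [b@R.T+[p[0],p[1],z] for b in S[s]]
U=4
def sil(c,s,p,z=0):
    m=np.zeros((400*U,640*U),np.uint8)
    for b in parts(s,p,z):
        h=cv2.convexHull(((proj(c,b)+.5)*U-.5).round().astype(np.int32)); cv2.fillConvexPoly(m,h,1)
    return m>0
def fit(s,cams,masks,p0,z=0):
    ms=[cv2.resize(m.astype(np.float32),None,fx=U,fy=U)>.5 for m in masks]
    def cost(v):
        p=[v[0],v[1],v[2]/100]
        return -np.mean([(a&m).sum()/(a|m).sum() for a,m in ((sil(c,s,p,z),m) for c,m in zip(cams,ms))])
    r=None
    for dy in (0,np.pi/4,-np.pi/4) :
        v=[p0[0],p0[1],(p0[2]+dy)*100]
        q=minimize(cost,v,method="Nelder-Mead",options=dict(initial_simplex=np.array(v)+np.array([[0,0,0],[12,0,0],[0,12,0],[0,0,15]]),maxfev=90))
        if r is None or q.fun<r.fun: r=q
        if r.fun<-.85: break
    return np.array([r.x[0],r.x[1],r.x[2]/100]),-r.fun
def mask(q,n,at):
    L=[d for d in trace(q,n)]
    if not L: return None
    d=min(L,key=lambda d:np.hypot(*(np.array(d["at"])-at)))
    return d["mask"] if np.hypot(*(np.array(d["at"])-at))<20 else None
E
cat > m0.py <<'E'
from lib import *
C={n:cam(n) for n in("top","scene")}
T={"pin_a":((204,287),(243,350),1.2),"pin_b":((210,425),(155,283),1.6),"mould_long":((214,221),(287,398),.4),"mould_short":((198,353),(202,308),0),
"pin_tray":((131,273),(295,292),0),"mould_tray":((130,376),(218,240),0)}
im=C["top"]["frame"][:,:,::-1].copy(); big=cv2.resize(im[100:290,190:450],None,fx=3,fy=3,interpolation=cv2.INTER_CUBIC)
for k,(t,s,yaw) in T.items():
    cl="pin" if k in("pin_a","pin_b") else k
    r=[(n,mask(k,n,a)) for n,a in(("top",t),("scene",s))]; r=[(n,m) for n,m in r if m is not None]
    p0=ray(C["top"],t,15); 
    if k=="pin_a": yaw=np.pi-.35-np.pi
    if k=="pin_b": yaw=.1
    out=[]
    for sub in [r]+[[x] for x in r]:
        p,i=fit(cl,[C[n] for n,_ in sub],[m for _,m in sub],[p0[0],p0[1],yaw]); out.append(p)
        print(k,[n for n,_ in sub],p.round(3),round(i,3))
    p=out[0]
    for b in parts(cl,p):
        h=cv2.convexHull(proj(C["top"],b).astype(np.float32)); cv2.polylines(big,[((h-[190,100]+.5)*3-.5).round().astype(np.int32)],True,(255,255,0),1)
for k,a,z in(("honey_jar",(132,196),0),("gingerbread",(173,169),20),("bowl",(155,490),20)): print(k,ray(C["top"],a,z).round())
cv2.imwrite("pics/crop0.png",big)
E
time python3 m0.py
```

```text
pin_a ['top', 'scene'] [ 4.34958e+02  1.04753e+02 -3.58000e-01] 0.893
pin_a ['top'] [ 4.34237e+02  1.04945e+02 -3.64000e-01] 0.905
pin_a ['scene'] [ 4.34674e+02  1.05354e+02 -3.53000e-01] 0.879
pin_b ['top', 'scene'] [ 4.11120e+02 -2.94704e+02  6.50000e-02] 0.893
pin_b ['top'] [ 4.10699e+02 -2.95011e+02  5.90000e-02] 0.936
pin_b ['scene'] [ 4.13079e+02 -2.94268e+02  8.00000e-02] 0.867
mould_long ['scene'] [4.09409e+02 2.91251e+02 3.95000e-01] 0.969
mould_long ['scene'] [4.09409e+02 2.91251e+02 3.95000e-01] 0.969
mould_short ['top', 'scene'] [ 4.50247e+02 -9.17750e+01  2.30000e-02] 0.94
mould_short ['top'] [ 4.49292e+02 -9.17210e+01  2.40000e-02] 0.947
mould_short ['scene'] [ 4.51501e+02 -9.10420e+01  7.00000e-03] 0.944
pin_tray ['top', 'scene'] [ 6.55483e+02  1.44512e+02 -4.30000e-02] 0.971
pin_tray ['top'] [ 6.55421e+02  1.43460e+02 -3.30000e-02] 0.969
pin_tray ['scene'] [ 6.55584e+02  1.45845e+02 -4.30000e-02] 0.979
mould_tray ['top', 'scene'] [ 6.53718e+02 -1.63017e+02 -4.00000e-02] 0.969
mould_tray ['top'] [ 6.53304e+02 -1.64567e+02 -4.30000e-02] 0.97
mould_tray ['scene'] [ 6.53391e+02 -1.61685e+02 -3.30000e-02] 0.975
honey_jar [656. 374.   0.]
gingerbread [529. 445.  20.]
bowl [ 568. -494.   20.]
real	0m32.937s
user	0m21.317s
sys	0m0.419s
```

View pics/crop0.png

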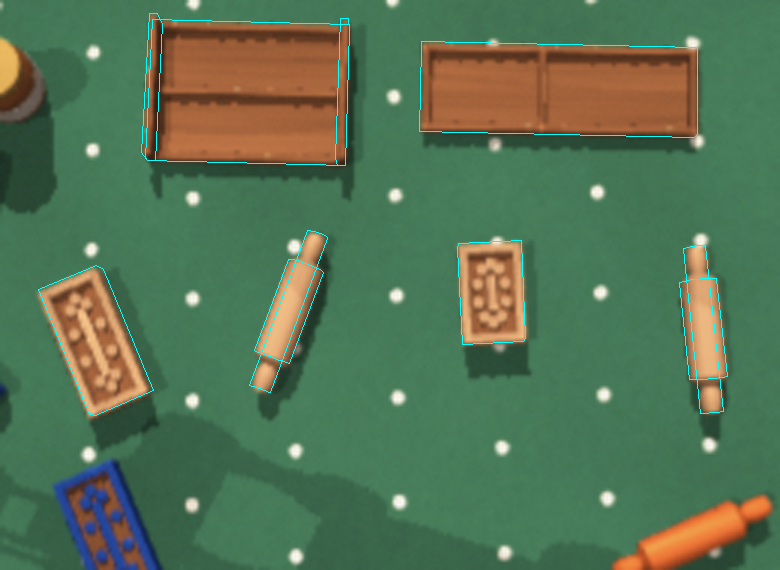

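The crop confirms the choice. The light pins and wooden moulds match the fitted outlines, the orange and blue ones are left out, and the longer compartment is on the right. I start with pin_a.

{"fn": "play_rows", "kwargs": {"rows": [[[0.66,-1,-0.3],[0,0,0]],[[0.66,-1,-0.3],[0,0,0]],[[0.66,-1,-0.3],[0,0,0]],[[0.66,-1,-0.3],[0,0,0]],[[0.66,-1,-0.3],[0,0,0]],[[0.66,-1,-0.3],[0,0,0]],[[0.66,-1,-0.3],[0,0,0]],[[0.66,-1,-0.3],[0,0,0]],[[0.66,-1,-0.3],[0,0,0]],[[0.66,-1,-0.3],[0,0,0]],[[0.66,-1,-0.3],[0,0,0]],[[0.66,-0.96,-0.3],[0,0,-0.1]]], "hand": 1}}

```text
time: 3.4
tool_pos: [416.3, 134.1, 132.6]
tcp_rot: [3.141, 0.001, 2.781]
contact_force: [0.2, 0.2, -0.4]
grip_width: 91.8
finger_force: 0.0
```

{"fn": "play_rows", "kwargs": {"rows": [[[0.62,-0.98,-0.5],[0,0,0]],[[0,0,-0.9],[0,0,0]],[[0,0,-0.9],[0,0,0]],[[0,0,-0.8],[0,0,0]],[[0,0,-0.4],[0,0,0]],[[0,0,0],[0,0,0]],[[0,0,0],[0,0,0]]]}}

```text
time: 4.28
tool_pos: [434.7, 105.8, 28.4]
tcp_rot: [3.141, 0.001, 2.782]
contact_force: [-0.0, -0.0, -0.0]
grip_width: 92.1
finger_force: 0.0
```

{"fn": "play_rows", "kwargs": {"rows": [[[0,0,0],[0,0,0]],[[0,0,0],[0,0,0]],[[0,0,0],[0,0,0]],[[0,0,0],[0,0,0]],[[0,0,0],[0,0,0]],[[0,0,0],[0,0,0]]], "hand": -1}}

```text
time: 5.03
tool_pos: [434.1, 105.7, 27.7]
tcp_rot: [3.142, -0.0, 2.782]
contact_force: [0.3, 1.2, 0.2]
grip_width: 36.6
finger_force: 0.0
```

{"fn": "play_rows", "kwargs": {"rows": [[[0,0,0],[0,0,0]],[[0,0,0],[0,0,0]],[[0,0,0.6],[0,0,0]],[[0,0,0.9],[0,0,0]],[[0,0,0.9],[0,0,0]]]}}

```text
time: 5.65
tool_pos: [433.8, 105.7, 100.3]
tcp_rot: [-3.141, -0.001, 2.782]
contact_force: [-0.3, -1.0, -0.8]
grip_width: 35.4
finger_force: 30.0
```

{"fn": "play_rows", "kwargs": {"rows": [[[0.965,0.137,0.1],[0,0,-0.998]],[[0.965,0.137,0.1],[0,0,-0.998]],[[0.965,0.137,0],[0,0,-0.998]],[[0.965,0.137,0],[0,0,-0.998]],[[0.965,0.137,0],[0,0,-0.998]],[[0.965,0.137,0],[0,0,-0.998]],[[0.965,0.137,0],[0,0,-0.998]],[[0.965,0.137,0],[0,0,-0.998]],[[0.965,0.137,0],[0,0,-0.998]],[[0,0,0],[0,0,0]],[[0,0,0],[0,0,0]]]}}

```text
time: 7.02
tool_pos: [693.6, 142.7, 104.9]
tcp_rot: [-3.139, 0.0, 1.529]
contact_force: [-0.6, -0.1, -1.5]
grip_width: 35.5
finger_force: 30.0
```

```bash
cat > chk.py <<'E'
from lib import *
import sys
# usage: chk.py name class r0,c0(top) outpng
o=get_obs(); print(o['time'],np.round(o['tool_pos'],1),np.round(o['tcp_rot'],3),o['grip_width'],o['finger_force'])
a=sys.argv
for n in ("top","scene"):
    c=cam(n); im=c["frame"][:,:,::-1].copy()
    P=parts(a[1],[float(x) for x in a[2].split(",")[:3]],float(a[2].split(",")[3]))
    u=proj(c,np.vstack(P)).mean(0).astype(int); w,h=65,75
    x0=min(max(u[0]-w,0),640-2*w);y0=min(max(u[1]-h,0),400-2*h)
    b=cv2.resize(im[y0:y0+2*h,x0:x0+2*w],None,fx=3,fy=3,interpolation=cv2.INTER_CUBIC)
    for p in P: cv2.polylines(b,[((cv2.convexHull(proj(c,p).astype(np.float32))-[x0,y0]+.5)*3-.5).round().astype(np.int32)],True,(255,255,0),1)
    L=b if n=="top" else np.hstack([L,b])
cv2.imwrite("pics/"+a[3],L)
E
python3 chk.py pin 694.5,142.8,1.528,80 p1.png
```

```text
7.025 [693.6 142.7 104.9] [-3.139  0.     1.529] 35.51901456491666 29.99395251274109
```

View pics/p1.png

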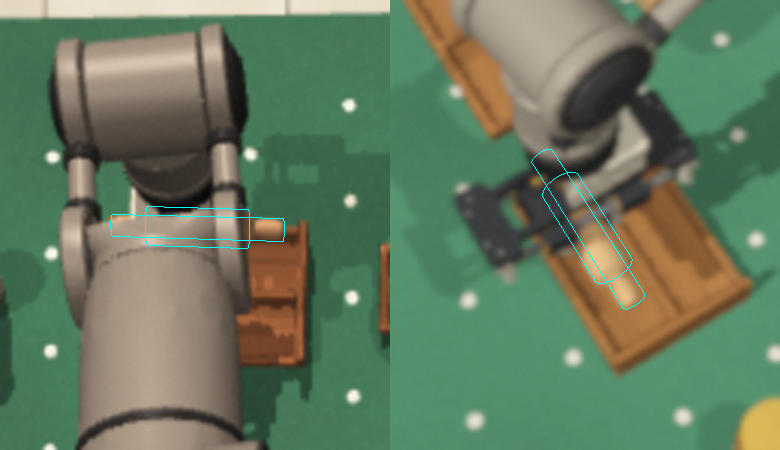

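The pin hangs where predicted: its handle ends match the outline at top-crop (284,230) and scene-crop (640,305). I lower it and check the force.

{"fn": "play_rows", "kwargs": {"rows": [[[0,0,-0.7],[0,0,0]],[[0,0,-0.8],[0,0,0]],[[0,0,-0.5],[0,0,0]],[[0,0,-0.25],[0,0,0]],[[0,0,-0.05],[0,0,0]],[[0,0,0],[0,0,0]]]}}

```text
time: 7.88
tool_pos: [695.1, 142.8, 37.5]
tcp_rot: [3.14, -0.0, 1.528]
contact_force: [-0.2, 0.3, -0.9]
grip_width: 35.6
finger_force: 30.0
```

{"fn": "play_rows", "kwargs": {"rows": [[[0,0,-0.06],[0,0,0]],[[0,0,-0.04],[0,0,0]],[[0,0,0],[0,0,0]]]}}

```text
time: 8.25
tool_pos: [694.7, 142.8, 33.8]
tcp_rot: [3.141, -0.0, 1.528]
contact_force: [-0.8, -0.6, 0.3]
grip_width: 35.0
finger_force: 30.0
```

{"fn": "play_rows", "kwargs": {"rows": [[[0,0,0],[0,0,0]],[[0,0,0],[0,0,0]],[[0,0,0],[0,0,0]],[[0,0,0.4],[0,0,0]],[[0,0,0.8],[0,0,0]],[[0,0,1],[0,0,0]],[[-0.6,-0.9,0.5],[0,0,-0.99]]], "hand": 0.15}}

```text
time: 9.12
tool_pos: [678.1, 117.1, 117.7]
tcp_rot: [3.137, -0.002, 1.389]
contact_force: [0.6, -0.5, 0.0]
grip_width: 52.8
finger_force: 0.0
```

{"fn": "play_rows", "kwargs": {"rows": [[[-0.64,-1,0],[0,0,-0.8]],[[-0.64,-1,0],[0,0,-0.8]],[[-0.64,-1,0],[0,0,-0.8]],[[-0.64,-1,0],[0,0,-0.8]],[[-0.64,-1,0],[0,0,-0.8]],[[-0.64,-1,0],[0,0,-0.8]],[[-0.64,-1,0],[0,0,-0.8]],[[-0.64,-1,0],[0,0,-0.8]],[[-0.64,-1,0],[0,0,-0.8]],[[-0.64,-1,0],[0,0,-0.8]],[[-0.64,-1,0],[0,0,-0.8]],[[-0.64,-1,0],[0,0,-0.7]]], "hand": 1}}

```text
time: 10.62
tool_pos: [446.0, -245.5, 115.9]
tcp_rot: [3.14, -0.001, 0.06]
contact_force: [0.4, -0.2, -0.2]
grip_width: 91.3
finger_force: 0.0
```

```bash
python3 - <<'E'
from lib import *
o=get_obs(); print(o['time'],np.round(o['tool_pos'],1),np.round(o['tcp_rot'],3))
C=cam("scene"),cam("top")
for q,at in (("pin_a",(295,292)),("mould_long",(287,398))):
    for c,n in zip(C,("scene","top")): print(q,n,[(round(d["p"],2),np.round(d["at"]),ray(c,d["at"],20).round()) for d in pinpoint(q,n)])
E
```

```text
10.625 [ 446.  -245.5  115.9] [ 3.14e+00 -1.00e-03  6.00e-02]
pin_a scene [(0.85, array([296., 276.]), array([701., 124.,  20.])), (0.71, array([130., 340.]), array([ 193., -275.,   20.])), (0.53, array([152., 285.]), array([ 402., -301.,   20.]))]
pin_a top [(0.9, array([230., 474.]), array([ 351., -437.,   20.])), (0.88, array([116., 270.]), array([696., 149.,  20.])), (0.61, array([279., 422.]), array([ 213., -280.,   20.]))]
mould_long scene [(0.96, array([319., 453.]), array([348., 451.,  20.])), (0.94, array([290., 395.]), array([423., 298.,  20.])), (0.8, array([252., 441.]), array([235., 280.,  20.]))]
mould_long top [(0.93, array([215., 223.]), array([403., 287.,  20.])), (0.92, array([237., 170.]), array([343., 437.,  20.])), (0.58, array([277., 226.]), array([227., 276.,  20.]))]
```

{"fn": "play_rows", "kwargs": {"rows": [[[-0.6,-0.82,0],[0,0,0]],[[-0.57,-0.82,-0.2],[0,0,0]],[[0,0,-0.8],[0,0,0]],[[0,0,-0.8],[0,0,0]],[[0,0,-0.7],[0,0,0]],[[0,0,-0.4],[0,0,0]],[[0,0,0],[0,0,0]],[[0,0,0],[0,0,0]]]}}

```text
time: 11.92
tool_pos: [411.8, -293.6, 28.4]
tcp_rot: [3.141, -0.001, 0.064]
contact_force: [-0.0, -0.4, -0.1]
grip_width: 91.8
finger_force: 0.0
```

{"fn": "play_rows", "kwargs": {"rows": [[[0,0,-0.05],[0,0,0]],[[0,0,0],[0,0,0]],[[0,0,0],[0,0,0]],[[0,0,0],[0,0,0]],[[0,0,0],[0,0,0]],[[0,0,0],[0,0,0]],[[0,0,0],[0,0,0]],[[0,0,0],[0,0,0]],[[0,0,0.6],[0,0,0]],[[0,0,1],[0,0,0]],[[0,0,1],[0,0,0]]], "hand": -1}}

```text
time: 13.3
tool_pos: [410.8, -293.0, 104.6]
tcp_rot: [-3.14, 0.001, 0.063]
contact_force: [-0.4, -0.7, -1.3]
grip_width: 35.4
finger_force: 30.0
```

{"fn": "play_rows", "kwargs": {"rows": [[[0.457,0.977,0.1],[0,0,0.7]],[[0.457,0.977,0],[0,0,0.7]],[[0.457,0.977,0],[0,0,0.7]],[[0.457,0.977,0],[0,0,0.7]],[[0.457,0.977,0],[0,0,0.7]],[[0.457,0.977,0],[0,0,0.7]],[[0.457,0.977,0],[0,0,0.7]],[[0.457,0.977,0],[0,0,0.7]],[[0.457,0.977,0],[0,0,0.7]],[[0.457,0.977,0],[0,0,0.7]],[[0.457,0.977,0],[0,0,0.7]],[[0.457,0.977,0],[0,0,0.7]]]}}

```text
time: 14.8
tool_pos: [575.7, 59.3, 106.8]
tcp_rot: [-3.141, 0.0, 1.239]
contact_force: [0.1, 0.2, -1.4]
grip_width: 35.4
finger_force: 30.0
```

{"fn": "play_rows", "kwargs": {"rows": [[[0.457,0.977,0],[0,0,0.7]],[[0.457,0.977,0],[0,0,0.7]],[[0.457,0.977,0],[0,0,0.69]],[[0,0,0],[0,0,0]],[[0,0,0],[0,0,0]]]}}

```text
time: 15.42
tool_pos: [616.1, 145.8, 106.6]
tcp_rot: [-3.14, 0.001, 1.527]
contact_force: [-0.2, 0.2, -0.8]
grip_width: 34.8
finger_force: 30.0
```

```bash
python3 chk.py pin 616.5,146.2,1.528,80 p2.png
```

```text
15.425 [616.1 145.8 106.6] [-3.140e+00  1.000e-03  1.527e+00] 34.84683028616803 29.9988055229187
```

View pics/p2.png

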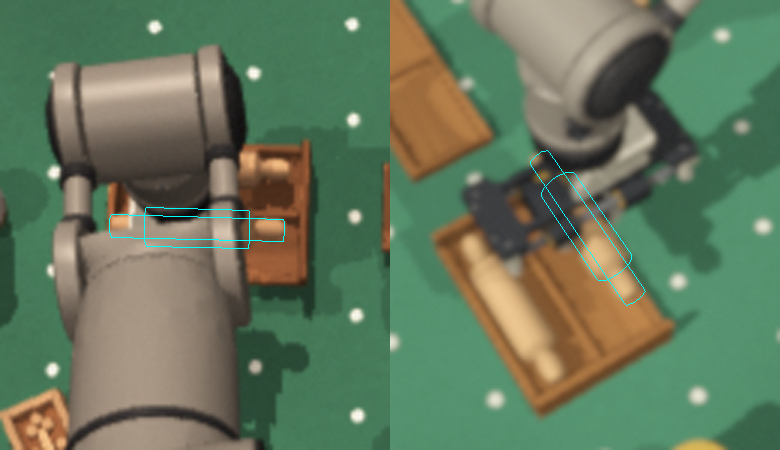

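pin_a lies in the far lane, and pin_b hangs over the near lane as predicted. I lower it.

{"fn": "play_rows", "kwargs": {"rows": [[[0,0,-0.7],[0,0,0]],[[0,0,-0.8],[0,0,0]],[[0,0,-0.5],[0,0,0]],[[0,0,-0.25],[0,0,0]],[[0,0,-0.1],[0,0,0]],[[0,0,-0.05],[0,0,0]],[[0,0,0],[0,0,0]]]}}

```text
time: 16.4
tool_pos: [617.1, 146.2, 35.7]
tcp_rot: [3.141, -0.0, 1.528]
contact_force: [-0.4, 0.1, -1.7]
grip_width: 35.0
finger_force: 30.0
```

{"fn": "play_rows", "kwargs": {"rows": [[[0,0,-0.07],[0,0,0]],[[0,0,0],[0,0,0]],[[0,0,0],[0,0,0]]]}}

```text
time: 16.77
tool_pos: [616.9, 146.2, 33.2]
tcp_rot: [3.141, -0.0, 1.528]
contact_force: [-0.4, -0.3, -1.4]
grip_width: 35.3
finger_force: 30.0
```

{"fn": "play_rows", "kwargs": {"rows": [[[0,0,0],[0,0,0]],[[0,0,0],[0,0,0]],[[0,0,0],[0,0,0]],[[0,0,0.4],[0,0,0]],[[0,0,0.8],[0,0,0]],[[0,0,1],[0,0,0]],[[-0.5,0.3,0.5],[0,0,-0.8]],[[-0.8,0.55,0],[0,0,-0.9]],[[-0.8,0.55,0],[0,0,-0.9]],[[-0.8,0.55,0],[0,0,-0.9]]], "hand": 0.15}}

```text
time: 18.02
tool_pos: [529.3, 205.2, 115.2]
tcp_rot: [3.141, -0.001, 1.035]
contact_force: [-0.5, 0.5, -0.4]
grip_width: 53.0
finger_force: 0.0
```

{"fn": "play_rows", "kwargs": {"rows": [[[-0.803,0.577,0],[0,0,-0.922]],[[-0.803,0.577,0],[0,0,-0.922]],[[-0.803,0.577,0],[0,0,-0.922]],[[-0.803,0.577,0],[0,0,-0.922]],[[-0.803,0.577,0],[0,0,-0.922]],[[0,0,-0.1],[0,0,0]],[[0,0,-0.1],[0,0,0]]], "hand": 1}}

```text
time: 18.9
tool_pos: [410.2, 291.2, 108.6]
tcp_rot: [3.141, -0.001, 0.397]
contact_force: [0.5, -0.2, -0.3]
grip_width: 92.0
finger_force: 0.0
```

```bash
python3 - <<'E'
from lib import *
o=get_obs(); print(o['time'],np.round(o['tool_pos'],1),np.round(o['tcp_rot'],3))
C={n:cam(n) for n in("top","scene")}
for n in C: print(n,[(round(d["p"],2),np.round(d["at"]),ray(C[n],d["at"],24).round()) for d in pinpoint("pin_a",n)])
cv2.imwrite("pics/p3.png",np.hstack([cv2.resize(C["top"]["frame"][90:290,180:310],None,fx=3,fy=3),cv2.resize(C["scene"]["frame"][220:420-0,240:370],(390,int(180*3)))if 0 else cv2.resize(C["scene"]["frame"][200:400,240:370],None,fx=3,fy=3)])[:,:,::-1])
E
```

```text
18.9 [410.2 291.2 108.6] [ 3.141e+00 -1.000e-03  3.970e-01]
top [(0.77, array([116., 270.]), array([695., 150.,  24.])), (0.76, array([138., 270.]), array([628., 151.,  24.])), (0.58, array([279., 421.]), array([ 212., -278.,   24.]))]
scene [(0.95, array([134., 336.]), array([ 215., -266.,   24.])), (0.81, array([283., 307.]), array([610., 143.,  24.])), (0.75, array([121., 276.]), array([ 353., -434.,   24.])), (0.64, array([300., 278.]), array([703., 139.,  24.]))]
```

View pics/p3.png

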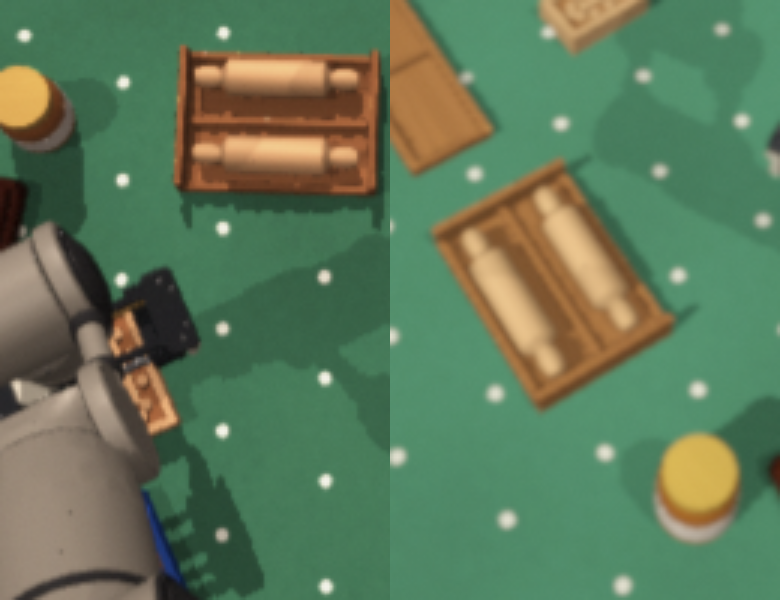

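Both pins lie in their own lanes (top-crop rows 77 and 155). Next is mould_long, which sits under the gripper at crop (145,370).

{"fn": "play_rows", "kwargs": {"rows": [[[0,0,-0.8],[0,0,0]],[[0,0,-0.8],[0,0,0]],[[0,0,-0.7],[0,0,0]],[[0,0,-0.4],[0,0,0]],[[0,0,0],[0,0,0]],[[0,0,0],[0,0,0]]]}}

```text
time: 19.85
tool_pos: [409.9, 291.4, 27.8]
tcp_rot: [3.142, -0.001, 0.395]
contact_force: [0.2, 0.0, 0.7]
grip_width: 91.5
finger_force: 0.0
```

{"fn": "play_rows", "kwargs": {"rows": [[[0,0,0],[0,0,0]],[[0,0,0],[0,0,0]],[[0,0,0],[0,0,0]],[[0,0,0],[0,0,0]],[[0,0,0],[0,0,0]],[[0,0,0],[0,0,0]]], "hand": -1}}

```text
time: 20.6
tool_pos: [409.5, 291.4, 27.3]
tcp_rot: [-3.142, -0.0, 0.395]
contact_force: [-0.4, 1.5, 3.3]
grip_width: 59.5
finger_force: 30.0
```

{"fn": "play_rows", "kwargs": {"rows": [[[0,0,0.5],[0,0,0]],[[0,0,1],[0,0,0]],[[0,0,1],[0,0,0]],[[0.448,-0.948,0.2],[0,0,0.452]],[[0.448,-0.948,0],[0,0,0.452]],[[0.448,-0.948,0],[0,0,0.452]],[[0.448,-0.948,0],[0,0,0.452]],[[0.448,-0.948,0],[0,0,0.452]],[[0.448,-0.948,0],[0,0,0.452]],[[0.448,-0.948,0],[0,0,0.452]],[[0.448,-0.948,0],[0,0,0.452]],[[0.448,-0.948,0],[0,0,0.452]]]}}

```text
time: 22.1
tool_pos: [530.5, 34.2, 108.7]
tcp_rot: [3.142, 0.0, 0.965]
contact_force: [-0.1, 0.5, -1.4]
grip_width: 60.1
finger_force: 30.0
```

{"fn": "play_rows", "kwargs": {"rows": [[[0.448,-0.948,0],[0,0,0.452]],[[0.448,-0.948,0],[0,0,0.452]],[[0.448,-0.948,0],[0,0,0.452]],[[0.448,-0.948,0],[0,0,0.452]],[[0.448,-0.948,0],[0,0,0.452]],[[0.448,-0.948,0],[0,0,0.452]],[[0.448,-0.948,0],[0,0,0.452]],[[0.448,-0.948,0],[0,0,0.452]],[[0.448,-0.948,0],[0,0,0.452]],[[0,0,0],[0,0,0]],[[0,0,0],[0,0,0]]]}}

```text
time: 23.48
tool_pos: [650.7, -220.1, 108.1]
tcp_rot: [-3.14, -0.001, 1.531]
contact_force: [0.2, 0.4, -1.8]
grip_width: 59.9
finger_force: 30.0
```

```bash
python3 chk.py mould_long 651.4,-220.5,1.53,75 p4.png
```

```text
23.475 [ 650.7 -220.1  108.1] [-3.140e+00 -1.000e-03  1.531e+00] 59.89935865471414 29.999257922172546
```

View pics/p4.png

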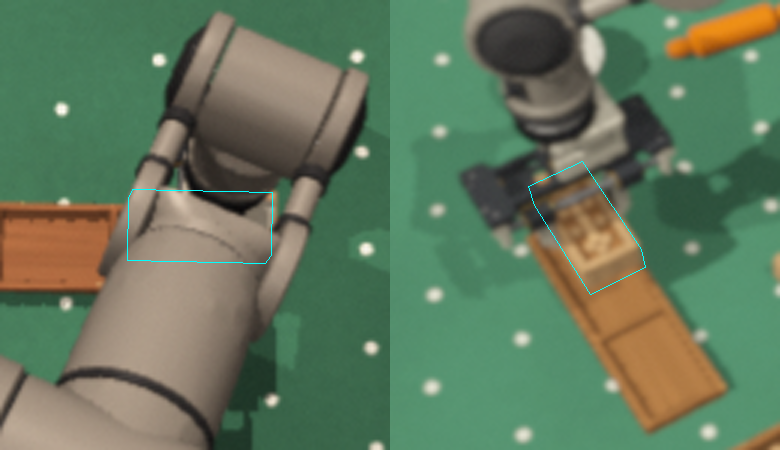

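mould_long hangs carved face up over the longer compartment, and the scene outline agrees at (590,230). I lower it.

{"fn": "play_rows", "kwargs": {"rows": [[[0,0,-0.7],[0,0,0]],[[0,0,-0.8],[0,0,0]],[[0,0,-0.5],[0,0,0]],[[0,0,-0.25],[0,0,0]],[[0,0,-0.12],[0,0,0]],[[0,0,-0.05],[0,0,0]],[[0,0,0],[0,0,0]]]}}

```text
time: 24.45
tool_pos: [651.6, -220.8, 36.1]
tcp_rot: [3.141, 0.0, 1.531]
contact_force: [0.3, 0.1, -2.0]
grip_width: 59.4
finger_force: 30.0
```

{"fn": "play_rows", "kwargs": {"rows": [[[0,0,-0.05],[0,0,0]],[[0,0,0],[0,0,0]]]}}

```text
time: 24.7
tool_pos: [651.3, -220.7, 34.1]
tcp_rot: [3.141, 0.0, 1.531]
contact_force: [-0.1, -0.0, -1.8]
grip_width: 59.7
finger_force: 30.0
```

{"fn": "play_rows", "kwargs": {"rows": [[[0,0,-0.02],[0,0,0]],[[0,0,0],[0,0,0]],[[0,0,0],[0,0,0]],[[0,0,0],[0,0,0]],[[0,0,0.4],[0,0,0]],[[0,0,0.8],[0,0,0]],[[0,0,0.9],[0,0,0]],[[0,0,0.5],[0,0,0]]], "hand": 0.7}}

```text
time: 25.7
tool_pos: [652.0, -221.0, 113.9]
tcp_rot: [3.139, 0.001, 1.531]
contact_force: [-0.0, -0.5, -0.0]
grip_width: 78.2
finger_force: 0.0
```

{"fn": "play_rows", "kwargs": {"rows": [[[-0.61,0.391,0],[0,0,-0.984]],[[-0.61,0.391,0],[0,0,-0.984]],[[-0.61,0.391,0],[0,0,-0.984]],[[-0.61,0.391,0],[0,0,-0.984]],[[-0.61,0.391,0],[0,0,-0.984]],[[-0.61,0.391,0],[0,0,-0.984]],[[-0.61,0.391,0],[0,0,-0.984]],[[-0.61,0.391,0],[0,0,-0.984]],[[-0.61,0.391,0],[0,0,-0.984]],[[-0.61,0.391,0],[0,0,-0.984]],[[-0.61,0.391,0],[0,0,-0.984]],[[0,0,-0.1],[0,0,0]]], "hand": 1}}

```text
time: 27.2
tool_pos: [449.3, -91.1, 108.8]
tcp_rot: [3.142, 0.0, 0.022]
contact_force: [0.6, 0.1, -0.3]
grip_width: 91.9
finger_force: 0.0
```

```bash
python3 - <<'E'
from lib import *
C=[cam("top"),cam("scene")]
o=get_obs(); print(o['time'],np.round(o['tool_pos'],1),np.round(o['tcp_rot'],3),o['grip_width'])
for k,n in enumerate(("top","scene")):
    for q in("mould_long","mould_short"): print(q,n,[(round(d["p"],2),np.round(d["at"]),ray(C[k],d["at"],6).round()) for d in pinpoint(q,n)])
    u=proj(C[k],[[651.4,-220.5,20]])[0]
    m=mask("mould_long",n,u[::-1])
    if m is not None: print(fit("mould_long",[C[k]],[m],[651.4,-220.5,1.53],6))
E
```

```text
27.3 [450.7 -92.  108.5] [ 3.141e+00 -1.000e-03  2.300e-02] 91.15861599650881
mould_long top [(0.84, array([234., 170.]), array([350., 443.,   6.])), (0.71, array([130., 394.]), array([ 650., -220.,    6.]))]
mould_short top [(0.42, array([196., 352.]), array([456., -88.,   6.]))]
(array([ 652.3522474 , -222.81440746,    1.51458136]), np.float64(0.9574061922090318))
mould_long scene [(0.84, array([316., 455.]), array([332., 445.,   6.])), (0.83, array([206., 227.]), array([ 664., -224.,    6.])), (0.49, array([237., 251.]), array([659., -85.,   6.])), (0.28, array([298., 277.]), array([697., 126.,   6.]))]
mould_short scene [(0.95, array([202., 310.]), array([441., -92.,   6.]))]
(array([ 652.24033404, -223.88020565,    1.55144422]), np.float64(0.9618454778469425))
```

{"fn": "play_rows", "kwargs": {"rows": [[[0,0,-0.8],[0,0,0]],[[0,0,-0.8],[0,0,0]],[[0,0,-0.7],[0,0,0]],[[0,0,-0.4],[0,0,0]],[[0,0,0],[0,0,0]],[[0,0,0],[0,0,0]]]}}

```text
time: 28.35
tool_pos: [450.5, -91.9, 28.0]
tcp_rot: [3.141, -0.001, 0.02]
contact_force: [-0.4, 0.4, 0.6]
grip_width: 91.9
finger_force: 0.0
```

{"fn": "play_rows", "kwargs": {"rows": [[[0,0,0],[0,0,0]],[[0,0,0],[0,0,0]],[[0,0,0],[0,0,0]],[[0,0,0],[0,0,0]],[[0,0,0],[0,0,0]],[[0,0,0],[0,0,0]]], "hand": -1}}

```text
time: 29.1
tool_pos: [450.1, -91.7, 27.6]
tcp_rot: [3.141, -0.0, 0.02]
contact_force: [-0.7, 0.2, 3.2]
grip_width: 59.7
finger_force: 30.0
```

{"fn": "play_rows", "kwargs": {"rows": [[[0,0,0.5],[0,0,0]],[[0,0,1],[0,0,0]],[[0,0,1],[0,0,0]],[[0.626,0.011,0.2],[0,0,0.983]],[[0.626,0.011,0],[0,0,0.983]],[[0.626,0.011,0],[0,0,0.983]],[[0.626,0.011,0],[0,0,0.983]],[[0.626,0.011,0],[0,0,0.983]],[[0.626,0.011,0],[0,0,0.983]],[[0.626,0.011,0],[0,0,0.983]],[[0.626,0.011,0],[0,0,0.983]]]}}

```text
time: 30.48
tool_pos: [600.5, -88.8, 107.8]
tcp_rot: [-3.14, 0.0, 1.123]
contact_force: [-0.6, -0.1, -1.1]
grip_width: 59.3
finger_force: 30.0
```

{"fn": "play_rows", "kwargs": {"rows": [[[0.626,0.011,0],[0,0,0.983]],[[0.626,0.011,0],[0,0,0.983]],[[0.626,0.011,0],[0,0,0.983]],[[0,0,0],[0,0,0]],[[0,0,0],[0,0,0]]]}}

```text
time: 31.1
tool_pos: [655.7, -87.9, 107.7]
tcp_rot: [-3.14, -0.0, 1.527]
contact_force: [-0.5, 0.5, -2.2]
grip_width: 59.5
finger_force: 30.0
```

```bash
python3 chk.py mould_short 656.7,-88.1,1.53,81 p5.png
```

```text
31.1 [655.7 -87.9 107.7] [-3.14  -0.     1.527] 59.51501313389533 29.967946708202362
```

View pics/p5.png

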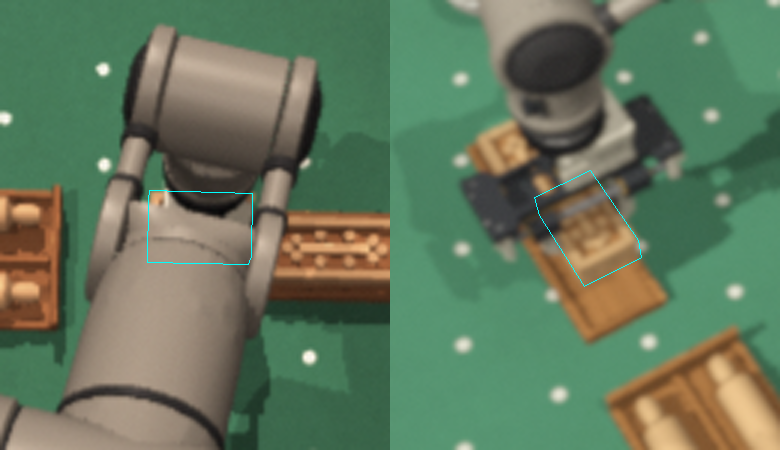

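mould_short hangs over the short compartment as predicted, with mould_long lying flat beside it. I lower it.

{"fn": "play_rows", "kwargs": {"rows": [[[0,0,-0.7],[0,0,0]],[[0,0,-0.8],[0,0,0]],[[0,0,-0.5],[0,0,0]],[[0,0,-0.25],[0,0,0]],[[0,0,-0.12],[0,0,0]],[[0,0,-0.07],[0,0,0]],[[0,0,0],[0,0,0]],[[0,0,0],[0,0,0]]]}}

```text
time: 32.2
tool_pos: [656.8, -88.1, 35.7]
tcp_rot: [3.141, 0.0, 1.53]
contact_force: [0.1, 0.0, -0.8]
grip_width: 59.6
finger_force: 30.0
```

{"fn": "play_rows", "kwargs": {"rows": [[[0,0,-0.05],[0,0,0]],[[0,0,-0.01],[0,0,0]],[[0,0,0],[0,0,0]]]}}

```text
time: 32.58
tool_pos: [656.6, -88.0, 33.6]
tcp_rot: [3.141, 0.0, 1.53]
contact_force: [-0.9, 0.5, 1.0]
grip_width: 59.8
finger_force: 30.0
```

{"fn": "play_rows", "kwargs": {"rows": [[[0,0,0],[0,0,0]],[[0,0,0],[0,0,0]],[[0,0,0],[0,0,0]],[[0,0,0],[0,0,0]],[[0,0,0.4],[0,0,0]],[[0,0,0.8],[0,0,0]],[[0,0,1],[0,0,0]],[[0,0,0.8],[0,0,0]],[[-1,0,0.5],[0,0,0]],[[-1,0,0],[0,0,0]],[[-1,0,0],[0,0,0]],[[-1,0,0],[0,0,0]]], "hand": 0.7}}

```text
time: 34.08
tool_pos: [535.9, -88.1, 139.5]
tcp_rot: [3.14, 0.0, 1.53]
contact_force: [-0.7, 0.3, 0.4]
grip_width: 78.0
finger_force: 0.0
```

{"fn": "play_rows", "kwargs": {"rows": [[[-1,0,0],[0,0,0]],[[-0.8,0,0],[0,0,0]],[[0,0,0],[0,0,0]],[[0,0,0],[0,0,0]]]}}

```text
time: 34.58
tool_pos: [483.7, -88.3, 139.2]
tcp_rot: [3.139, 0.001, 1.53]
contact_force: [-0.4, 0.1, 0.9]
grip_width: 77.9
finger_force: 0.0
```

```bash
python3 - <<'E'
from lib import *
C=[cam("top"),cam("scene")]
o=get_obs(); print(o['time'],np.round(o['tool_pos'],1),o['grip_width'])
for k,n in enumerate(("top","scene")):
  for q,p in(("mould_short",[656.7,-88.1,1.53]),("mould_long",[652,-222,1.53])):
    m=mask(q,n,proj(C[k],[[p[0],p[1],20]])[0][::-1])
    if m is not None: print(q,n,fit(q,[C[k]],[m],p,6))
cv2.imwrite("pics/p6.png",np.hstack([cv2.resize(C[0]["frame"][90:210,150:440],None,fx=1.6,fy=1.6)[:192],])[:,:,::-1])
a=cv2.resize(C[0]["frame"][95:205,160:440],(784,308)); b=cv2.resize(C[1]["frame"][175:390,180:430],(330,284)); 
b=np.pad(b,((0,0),(0,454),(0,0))); cv2.imwrite("pics/p6.png",np.vstack([a,b])[:,:,::-1])
E
```

```text
34.675 [483.6 -88.2 138.8] 78.07225276461926
mould_short top (array([659.58060993, -88.88610571,   1.53835958]), np.float64(0.6343113215523801))
mould_long top (array([ 652.92836064, -222.82562987,    1.53576195]), np.float64(0.9600047826866742))
mould_short scene (array([657.05479015, -89.25531166,   1.51739093]), np.float64(0.9309264897781644))
mould_long scene (array([ 651.96216485, -222.14093769,    1.53855619]), np.float64(0.9634853583446695))
```

View pics/p6.png

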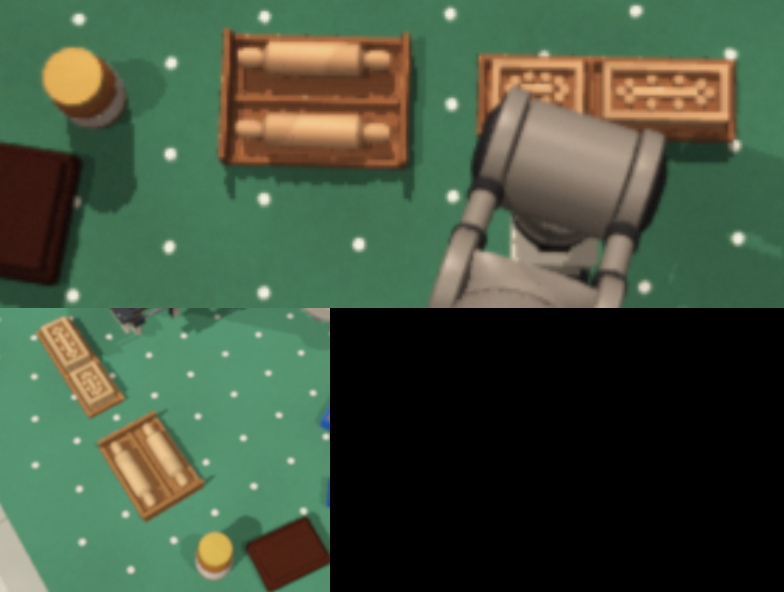

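Each pin lies in its own lane, both moulds are flat and carved face up in the compartments that fit them, and the bystanders haven't moved. The gripper is clear, so I hand in.

```bash
python3 -c "
from plant import bot
print(bot.close_job())"
```

```text
the job is handed in; nothing more can be done
None
```

The job is handed in at about 35 s of the 72 s: one rolling pin in each lane and both moulds flat, carved face up, in their own compartments, with the jar, bowl, gingerbread and look-alikes left alone.

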